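Turn the eccentric cam to its low point and push the sample slide home

ROBOT

A 6-joint arm with a two-finger parallel gripper is mounted at the origin on a cart in front of the work surface, level with it; the furniture and walls round the work are solid. World frame = base frame: x ahead of the robot, y to its left, z up, the work surface at z = 0. Lengths are in mm, angles in rad, forces in N, time in s.
With the tool pointing down it reaches from about 350 to 975 mm from the base axis. Payload 7.1 kg.
Tool frame: the origin (TCP) lies midway between the tips of the shut fingers; the grasp point (between the pads) lies 19 mm behind it; z points along the fingers, y is the direction in which the jaws open and shut (so a half turn about z gives the same grasp; the last joint's range is limited). The gripper opens to 88 mm and grips with 3 to 60 N. Pads are 20 mm wide; open, the fingers measure 115 mm over their backs; the gripper's body (75 mm by 178 mm) begins 61 mm behind the grasp point.
Start: joints at [-1.313, 0.423, 1.63, -0, 1.089, -0.019], TCP at [170.818, -601.187, 222.675] pointing down, gripper open.
Joint ranges: [-3, 3], [-0.9, 2.11], [0.09, 2.58], [-1.31, 4.45], [0.11, 2.69], [-2.54, 2.54]. Speed limits (rad/s): [2.39, 2.39, 3.01, 3.14, 3.14, 3.14].

INTERFACE

Orientations are given as [roll, pitch, yaw] about the fixed x, y, z axes, in that order (R = Rz(yaw) Ry(pitch) Rx(roll)).
In Python, from cell import env gives the robot as it stands. The module is installed in compiled form; this text tells all that it offers.
- The arm moves only by the tool apply_moves, never from a script. Its argument "motion" is a list of rows, each an object of numbers: "tx", "ty", "tz": the shift along the world's x, y, z as a fraction of full scale; "twist": the turn about the world's z as a fraction of full scale; "fingers": the gripper's target within -1 to 1 (shut at 1, half-way at 0, fully open at -1). A call has 1 to 8 rows; each row is the pose to reach, as a shift and turn from the pose measured when the call began; what a row does not reach only later rows make up. Full scale, the value 1, is 0.2 m for a shift and 0.5 rad for a turn. A row lasts 1/8 s, in which the tool goes at most 62.5 mm and 10.7 degrees, less where a joint would pass 70% of its speed; a pose out of reach is approached as far as the arm can. A call with a number of a shift or a turn outside -1 to 1 is refused whole. A call with a gripper value outside its range is refused whole. The fingers move at their own pace and stop on an object; "squeeze" is the grip in N (left out, the last holds). Time passes only in rows, so rows that repeat a pose let the fingers close. It gives the time, the measured TCP pose, the force and the opening at its end, in the units of the state.
- env.observe(): the state, without advancing time (a new reading comes with each control period).
- env.snapshot(name): name is "scene" or "top" or "wrist"; returns the picture (420x560x3 uint8, blue, green, red); there is no depth.
- env.camera_params(name): a dict with "vertical_fov" (degrees; the focal length in pixels is half the picture's height over the tangent of half this angle, whatever the lens; pixels are square), "cx", "cy" (the principal point, pixels), "dist" ([k1, k2, p1, p2, k3] as OpenCV has them; the pictures are not rectified), "rvec" (rotation vector, rad) and "tvec" (3), from world to camera coordinates, as OpenCV has them; the wrist camera has in their place "hand_eye" (4x4, takes a point from camera to tool coordinates, whose origin is the TCP and whose axes are the flange's). Camera axes: x right, y down, z forward; pixel columns grow to the right and rows downward; lengths in mm; the calibration is good to about 2 mm. A picture is of the moment at which its call begins: read the wrist's pose just before it. camera_params takes no time and is no camera call.
- env.sign_off(): hands the job in, once; it reports no verdict.
The state is a dict: "clock": time; "q": joint angles; "qvel": joint speeds; "joint_efforts": joint torques, N m; "tcp_pos": TCP position; "orientation": TCP orientation; "contact_force": force on the tool from outside, world axes, zero at the start; "moment": the same for the moment, N m; "grip_width": finger opening in mm.
Only numpy, scipy, OpenCV 4.12 (cv2) and the standard library are available. Lean on these libraries where they do the work, as an engineer would, in place of code of your own. Each camera call takes 0.05 s, during which the arm holds its last target. There are 200 camera calls.

TASK

Run the sample stage forward into its light gate: with the fingertips, push the cam's lever round until the low point of the eccentric cam faces the slide, and only then push the slide forward by its upright rear plate until it is fully home against its stops. Nothing is to be picked up: the little dish just rides along in its nest untouched, and the things standing round the stage stay where they are.

Things in the scene. Friction and masses are not known exactly. Their poses are not given: they have to be found in the camera images.
- stage: The sample stage: an aluminium base plate 210 x 130 x 10 mm, screwed down, lying flat. Origin: centre of its underside, on the worktop. Its x axis runs along the slide's travel, forward (from the upright push plate towards the cam); y to the left of that, z up. On it, in this frame: the steel slide, 58 mm wide, z 12 to 24 mm, with a dish nest; two black light-gate posts 18 x 14 mm at x = 0, y = +-52 mm, up to z = 50 mm; the cam at x = 55 mm, y = 0.
- cam_axis (a point): Point on the cam's upright pivot axis, at half the lever's height (44 mm above the worktop). The cam is a steel disc of 24 mm radius (z 16 to 28 mm) whose centre lies 14 mm off the pivot, so its rim is 38 mm from the pivot on the high side and 10 mm on the low side. The hub, 20 mm in diameter, reaches z = 61 mm.
- lever_end (a point): Point in the rounded free end of the cam's lever, 62 mm from the pivot axis, 44 mm above the worktop. The lever is a straight upright blade running radially from the hub, 8 mm thick (its rounded end 12 mm in diameter, outermost point at 68 mm), z 32 to 56 mm, free underneath. Seen from above, the disc's high side points 90 degrees clockwise of the lever.
- cam (a joint): Angle of the cam, rad, growing counter-clockwise seen from above. 0: the low point faces the slide, and the lever points squarely to the stage's left (its +y). Starts between -2.5 and -1.7, high side towards the slide. Runs from -2.9 to 1.2 with no stop or detent at 0; it is stiff (about 5 N at 55 mm out on the lever) and stays where it is left. If it is more than about 0.5 off, the disc keeps the slide from getting home.
- push_face (a point): Middle of the rear face of the slide's upright push plate, 48 mm above the worktop. The plate is 44 mm wide (stage y), 8 mm thick, z 12 to 62 mm; its rear face looks to the stage's -x. Nothing stands behind it.
- slide (a joint): Travel of the slide, m: 0 at the rear, 0.028 fully forward, against its stops. About 2 N moves it; it stays where it is left. With the cam's high side towards it, it comes up against the cam after 2 to 15 mm, depending on the cam angle.
- nest (a point): Centre of the floor of the round dish nest on the slide (38 mm inside, rim 6 mm high), 24 mm above the worktop.
- dish: Small loose covered round dish, 34 mm in diameter, 11 mm high, lying in the nest. Origin: centre of its underside.
- vial_1: Loose glass vial with a white screw cap, 23 mm in diameter, 56 mm high, standing beside the stage, not to be moved. Origin: centre of its underside.
- weight_0: Loose small brass weight with a knob, 24 mm in diameter, 22 mm high, standing beside the stage, not to be moved. Origin: centre of its underside.
- filter_ring_1: Loose knurled light-metal filter ring, 36 mm in diameter, 12 mm high, lying beside the stage, not to be moved. Origin: centre of its underside.

How it is judged (in metres and radians):
On the way, in this order (a step that is already met when the one before it is completed fails the run):
1. the cam's low point faces the slide (joint cam within 0.5 rad of 0) while the slide is still back (under 8 mm) (value of joint cam between -0.5 and 0.5 rad and value of joint slide below 0.008 m), for 0.2 s.
2. the slide is fully home (26.5 mm or more) (value of joint slide above 0.0265 m), for 0.2 s.
At the end, for the whole second after the job is handed in: The slide is fully home (at least 26.5 of its 28 mm) and at rest, the cam stands with its low point towards it (within 0.5 rad), and the dish lies flat in its nest (within 6 mm of the middle, not raised by 4 mm, tilted under 0.15 rad) (value of joint cam between -0.5 and 0.5 rad and value of joint slide above 0.0265 m and velocity of joint slide below 0.005 m/s and linear speed of dish below 0.01 m/s and horizontal distance between dish and nest below 0.006 m and z of dish in the frame of nest below 0.004 m and angle between dish's own z axis and vertical below 0.15 rad); the robot touches nothing.
It fails at once if the slide is pushed forward (over 8 mm) before the cam is at its low point (more than 0.6 rad off) (value of joint slide above 0.008 m and not (value of joint cam between -0.6 and 0.6 rad)).
It fails at once if the dish is touched by the robot (over 0.5 N), lifted 8 mm or put out of its nest (contact force between dish and the fingers above 0.5 N or contact force between dish and the arm above 0.5 N or z of dish in the frame of nest above 0.008 m or horizontal distance between dish and nest above 0.012 m).
It fails at once if a thing beside the stage is moved by more than 15 mm or knocked over (distance of any of vial_1, weight_0, filter_ring_1 from where it was at the start of the episode above 0.015 m or angle between any of vial_1, weight_0, filter_ring_1's own z axis and vertical above 0.4 rad).
It also fails if it takes over 48 s, if anything falls off the work surface, if the arm or the gripper's body presses on something with over 40 N, if the wrist force passes 120 N, or if a joint passes its speed limit or range.

## Working session

There is one attempt and no reset: what is moved stays moved. The work goes in short steps, Python scripts to look and compute and a tool call to move; the robot and the scene stay as the last step left them, time stands still between calls to the robot, and variables do not carry over. Pictures are saved under pics/ and viewed, about 8 in all and at most 12, crops included, and the job is handed in when it is done.

Besides the shell and the picture viewer there is one more tool, called after "Call:" by a JSON object that holds its "op" and its "data". apply_moves: Moves the arm, as the interface text tells. Its arguments: {"type":"object","properties":{"motion":{"type":"array","items":{"type":"object","properties":{"tx":{"type":"number","minimum":-1,"maximum":1},"ty":{"type":"number","minimum":-1,"maximum":1},"tz":{"type":"number","minimum":-1,"maximum":1},"twist":{"type":"number","minimum":-1,"maximum":1},"fingers":{"type":"number"}}}},"squeeze":{"type":"number"}},"required":["motion"]}

```bash
mkdir -p pics; cat > h.py <<'E'
from cell import env
import numpy as np, cv2
def cam(n):
    p=env.camera_params(n); f=210/np.tan(np.radians(p["vertical_fov"])/2)
    K=np.array([[f,0,p["cx"]],[0,f,p["cy"]],[0,0,1.]]); return p,K,np.array(p["dist"],float)
def ray(n,uv):
    p,K,d=cam(n); R=cv2.Rodrigues(np.array(p["rvec"],float))[0]; t=np.array(p["tvec"],float)
    x=cv2.undistortPoints(np.array(uv,float).reshape(-1,1,2),K,d).reshape(-1,2)
    return -R.T@t, np.c_[x,np.ones(len(x))]@R
def onz(n,uv,z):
    o,D=ray(n,uv); return o+D*((z-o[2])/D[:,2])[:,None]
def proj(n,P):
    p,K,d=cam(n); return cv2.projectPoints(np.array(P,float).reshape(-1,3),np.array(p["rvec"],float),np.array(p["tvec"],float),K,d)[0].reshape(-1,2)
E
python3 - <<'E'
from h import *
for n in("top","scene"):
    cv2.imwrite(f"pics/{n}0.png",env.snapshot(n)); p=env.camera_params(n); print(n,p, ray(n,[[280,210]])[0])
print(env.observe())
E
```

```text
top {'vertical_fov': 52.5478826965512, 'cx': 276.5591322478062, 'cy': 207.2370280983824, 'dist': array([0.03994305, 0.        , 0.        , 0.        , 0.        ]), 'rvec': array([ 2.14712289, -2.1071635 ,  0.19609213]), 'tvec': array([  8.53873032, 572.75522634, 794.39171739])} [419.52761164  19.6896372  884.75339001]
scene {'vertical_fov': 46.63329501473692, 'cx': 278.351744521757, 'cy': 205.8042004554285, 'dist': array([-0.05822515,  0.        ,  0.        ,  0.        ,  0.        ]), 'rvec': array([ 1.31408768, -2.22743386,  0.95993157]), 'tvec': array([306.80596351, 371.7093119 , 569.75166262])} [ 23.65390834 352.1539362  657.52776876]
{'clock': 0.1, 'q': array([-1.31302714e+00,  4.23766737e-01,  1.63059575e+00, -2.26323651e-05,
        1.08860883e+00, -1.90120570e-02]), 'qvel': array([ 0.00013522, -0.00300746, -0.00120004, -0.00067155, -0.00199549,
       -0.00151721]), 'joint_efforts': array([-5.43528331e-04, -5.45617890e+01, -2.74324054e+01,  6.45559095e-02,
        1.87566160e-02, -3.04104935e-05]), 'tcp_pos': array([ 170.67233332, -600.72675114,  221.98499401]), 'orientation': array([-3.14021386e+00, -6.17584191e-06,  2.76791745e-01]), 'contact_force': array([-0.51005476, -0.06276448, -0.84496087]), 'moment': array([-0.00862023,  0.01366245, -0.06127956]), 'grip_width': 87.79000586439358}
```

View pics/top0.png

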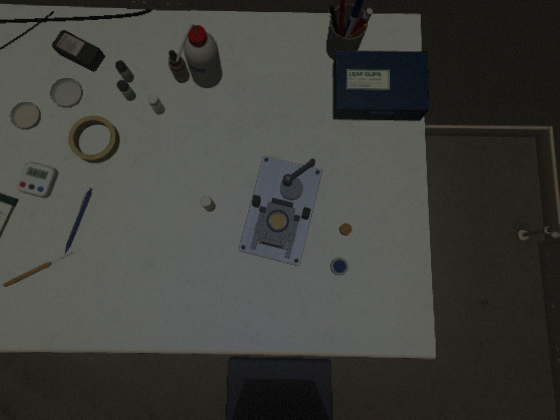

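View pics/scene0.png

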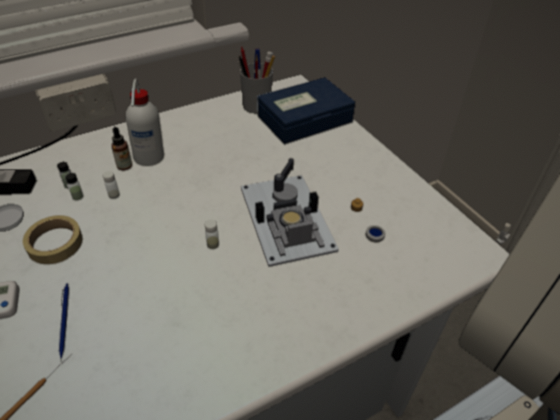

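The top view shows the stage around (280,210), with the lever running from the hub at about (290,182) up-right to (312,162). The vial is at (208,203), the weight at (345,229) and the ring at (339,266). The scene view agrees. Next is an enlarged crop and the plate corners.

```bash
python3 - <<'E'
from h import *
im=cv2.imread("pics/top0.png"); c=im[145:275,190:365]
g=np.clip(cv2.resize(c,None,fx=4.5,fy=4.5,interpolation=cv2.INTER_CUBIC).astype(float)*1.6,0,255).astype(np.uint8)
cv2.imwrite("pics/crop.png",g)
b,gg,r=[im[...,i].astype(int) for i in range(3)]
print(im[165,275],im[250,250],im[200,230],im[240,260])
m=((b-r>12)&(b>90)).astype(np.uint8); m[:150]=0;m[275:]=0;m[:,:232]=0;m[:,328:]=0
cs=max(cv2.findContours(cv2.morphologyEx(m,cv2.MORPH_CLOSE,np.ones((5,5))),0,2)[0],key=cv2.contourArea)
box=cv2.boxPoints(cv2.minAreaRect(cs)); print(box,onz("top",box,10))
E
```

```text
[94 82 79] [94 82 79] [93 93 92] [58 55 53]
[[238.64706 249.41174]
 [262.17648 155.2941 ]
 [321.9412  170.23529]
 [298.41177 264.35294]] [[490.80560091  95.40795432  10.        ]
 [692.4915418   52.08720996  10.        ]
 [661.97494107 -75.6255954   10.        ]
 [462.6903843  -27.46132821  10.        ]]
```

View pics/crop.png

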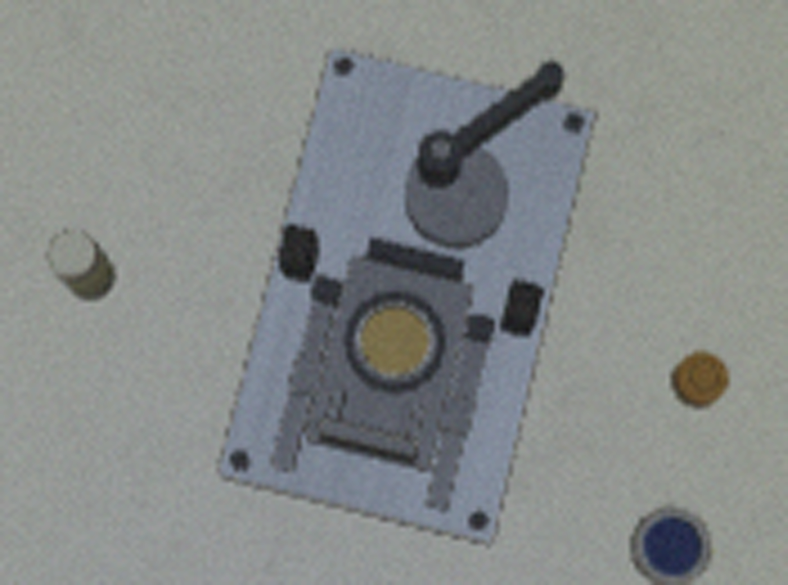

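The crop shows the plate corners at about (330,50), (597,112), (495,543) and (220,478). The hub top is at (441,152), the lever end at (551,76), the dish at (395,341), and the push plate's top edge runs from (315,432) to (420,455).

```bash
cat >> h.py <<'E'
def crop(p): return np.array(p,float)/4.5+[190-.4,145-.4]
E
python3 - <<'E'
from h import *
P=onz("top",crop([[330,50],[597,112],[495,543],[220,478]]),10)
f=(P[0]-P[3]+P[1]-P[2]); yaw=np.arctan2(f[1],f[0]); c=P.mean(0)
l=P[0]-P[1]; print("sizes",np.linalg.norm(P[0]-P[3]),np.linalg.norm(l),"yaw",yaw,"perp",np.arctan2(l[1],l[0])-np.pi/2,"c",c)
R=np.array([[np.cos(yaw),-np.sin(yaw)],[np.sin(yaw),np.cos(yaw)]])
def S(p): return (np.array(p)[...,:2]-c[:2])@R
hub=onz("top",crop([[440,147]]),61)[0]; le=onz("top",crop([[552,72]]),56)[0]
print("hub",hub,S(hub),"lever",le,S(le),"len",np.linalg.norm((le-hub)[:2]))
w=c[:2]+R@[55,0]; d=le[:2]-w; a=np.arctan2(d[1],d[0]); print("pivot from plate",w,"lever ang world",a,"cam",a-yaw-np.pi/2, np.linalg.norm(d))
print("dish",S(onz("top",crop([[395,341]]),35)))
pl=onz("top",crop([[315,430],[421,455],[310,440],[416,463]]),62); print("plate",pl,S(pl))
for n,u,z in(("vial",[73,252],56),("wt",[700,378],15),("ring",[671,545],12)): print(n,onz("top",crop([u]),z)[0])
E
```

```text
sizes 208.63335914581782 129.81476419552322 yaw -0.22168019100524097 perp -0.21718537853880404 c [576.00793539   9.96571931  10.        ]
hub [632.04427846  -1.15319786  61.        ] [57.10980569  1.47382454] lever [668.96446271 -51.07604246  56.        ] [104.10301737 -39.10977403] len 62.09179026266948
pivot from plate [629.66205264  -2.12707615] lever ang world -0.8942736297576772 cam -2.2433897655473327 62.774841619009145
dish [[-28.21767722   0.99169464]]
plate [[505.20067227  50.96668792  62.        ]
 [495.29388451   5.15194457  62.        ]
 [500.85099829  53.00538127  62.        ]
 [491.82040847   7.24538944  62.        ]] [[-78.08940954  24.42932776]
 [-77.68053012 -22.44249714]
 [-82.78088989  25.46177456]
 [-81.52929177 -21.16398985]]
vial [582.48037576 159.79179307  56.        ]
wt [ 537.31176255 -122.74725221   15.        ]
ring [ 461.46674187 -109.25751592   12.        ]
```

Call:
{"op": "apply_moves", "data": {"motion": [{"tx":0.85,"ty":1,"tz":0,"fingers":1},{"tx":0.85,"ty":1,"fingers":1},{"tx":0.85,"ty":1,"fingers":1},{"tx":0.85,"ty":1,"fingers":1},{"tx":0.85,"ty":1,"fingers":1}], "squeeze": 20}}

```text
invalid input
```

Call:
{"op": "apply_moves", "data": {"motion": [{"tx":0.85,"ty":1,"twist":0.74,"fingers":1},{"tx":0.85,"ty":1,"twist":0.74,"fingers":1},{"tx":0.85,"ty":1,"twist":0.74,"fingers":1},{"tx":0.85,"ty":1,"twist":0.74,"fingers":1},{"tx":0.85,"ty":1,"twist":0.74,"fingers":1}]}}

```text
invalid input
```

Call:
{"op": "apply_moves", "data": {"motion": [{"tx":0.85,"ty":1.0,"tz":0.0,"twist":0.0,"fingers":1.0},{"tx":0.85,"ty":1.0,"tz":0.0,"twist":0.0,"fingers":1.0},{"tx":0.85,"ty":1.0,"tz":0.0,"twist":0.0,"fingers":1.0},{"tx":0.85,"ty":1.0,"tz":0.0,"twist":0.0,"fingers":1.0},{"tx":0.85,"ty":1.0,"tz":0.0,"twist":0.0,"fingers":1.0}], "squeeze": 20}}

```text
clock: 0.72
tcp_pos: [342.2, -398.0, 221.8]
orientation: [-3.139, 0.0, 0.281]
contact_force: [0.5, -0.6, -0.1]
grip_width: 41.5
```

Call:
{"op": "apply_moves", "data": {"motion": [{"tx":0.8,"ty":0.95,"tz":-0.3,"twist":0.74,"fingers":1.0},{"tx":0.8,"ty":0.95,"tz":-0.3,"twist":0.74,"fingers":1.0},{"tx":0.8,"ty":0.95,"tz":-0.3,"twist":0.74,"fingers":1.0},{"tx":0.8,"ty":0.95,"tz":-0.3,"twist":0.74,"fingers":1.0},{"tx":0.8,"ty":0.95,"tz":-0.3,"twist":0.74,"fingers":1.0}]}}

```text
clock: 1.35
tcp_pos: [503.4, -205.9, 160.6]
orientation: [-3.138, 0.001, 0.654]
contact_force: [0.2, 0.2, 1.2]
grip_width: 0.3
```

Call:
{"op": "apply_moves", "data": {"motion": [{"tx":0.65,"ty":0.75,"tz":-0.3,"twist":0.0,"fingers":1.0},{"tx":0.65,"ty":0.75,"tz":-0.3,"twist":0.0,"fingers":1.0},{"tx":0.65,"ty":0.75,"tz":-0.3,"twist":0.0,"fingers":1.0},{"tx":0.65,"ty":0.75,"tz":-0.3,"twist":0.0,"fingers":1.0},{"tx":0.65,"ty":0.75,"tz":-0.3,"twist":0.0,"fingers":1.0}]}}

```text
clock: 1.98
tcp_pos: [633.3, -56.3, 99.9]
orientation: [-3.137, 0.002, 0.655]
contact_force: [0.3, 0.4, -0.2]
grip_width: 0.1
```

Call:
{"op": "apply_moves", "data": {"motion": [{"tx":0.0,"ty":0.0,"tz":-0.29,"twist":0.0,"fingers":1.0},{"tx":0.0,"ty":0.0,"tz":-0.29,"twist":0.0,"fingers":1.0}]}}

```text
clock: 2.22
tcp_pos: [628.8, -58.1, 38.9]
orientation: [-3.132, 0.008, 0.653]
contact_force: [-0.2, -0.0, 0.5]
grip_width: 0.2
```

```bash
python3 - <<'E'
from h import *
o=env.observe(); print(o["tcp_pos"],o["contact_force"])
for f in np.arange(-.9,1.5,.15):
    p=np.array([630.5,-2])+46*np.array([np.cos(f),np.sin(f)])+14*np.array([np.sin(f),-np.cos(f)])
    print("phi %.2f yaw %.2f"%(f,f+np.pi/2),p.round(1))
im=env.snapshot("scene"); g=cv2.resize(im[130:280,210:410],None,fx=4,fy=4,interpolation=cv2.INTER_CUBIC)
cv2.imwrite("pics/s1.png",np.clip(g*1.5,0,255).astype(np.uint8))
E
```

```text
[628.75835078 -58.0798645   38.86761445] [-0.21222763 -0.02601498  0.52248782]
phi -0.90 yaw 0.67 [648.1 -46.7]
phi -0.75 yaw 0.82 [654.6 -43.6]
phi -0.60 yaw 0.97 [660.6 -39.5]
phi -0.45 yaw 1.12 [665.8 -34.6]
phi -0.30 yaw 1.27 [670.3 -29. ]
phi -0.15 yaw 1.42 [673.9 -22.7]
phi 0.00 yaw 1.57 [676.5 -16. ]
phi 0.15 yaw 1.72 [678.1  -9. ]
phi 0.30 yaw 1.87 [678.6  -1.8]
phi 0.45 yaw 2.02 [678.    5.4]
phi 0.60 yaw 2.17 [676.4  12.4]
phi 0.75 yaw 2.32 [673.7  19.1]
phi 0.90 yaw 2.47 [670.1  25.3]
phi 1.05 yaw 2.62 [665.5  30.9]
phi 1.20 yaw 2.77 [660.2  35.8]
phi 1.35 yaw 2.92 [654.2  39.8]
```

View pics/s1.png

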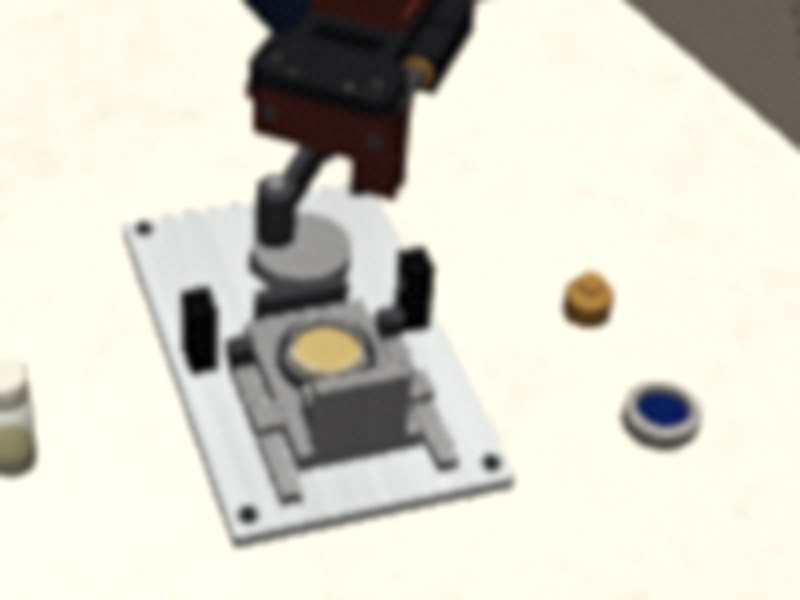

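The fingertips (380,190) are down on the clockwise side of the lever with clearance, so I start pushing.

Call:
{"op": "apply_moves", "data": {"motion": [{"tx":0.097,"ty":0.057,"tz":0.0,"twist":0.03,"fingers":1.0},{"tx":0.129,"ty":0.073,"tz":0.0,"twist":0.33,"fingers":1.0},{"tx":0.159,"ty":0.093,"tz":0.0,"twist":0.63,"fingers":1.0},{"tx":0.185,"ty":0.118,"tz":0.0,"twist":0.93,"fingers":1.0},{"tx":0.185,"ty":0.118,"tz":0.0,"twist":0.93,"fingers":1.0}]}}

```text
clock: 2.9
tcp_pos: [667.9, -36.1, 43.6]
orientation: [-3.136, 0.006, 1.117]
contact_force: [-3.7, -4.6, 0.5]
grip_width: 0.0
```

Call:
{"op": "apply_moves", "data": {"motion": [{"tx":0.012,"ty":0.036,"tz":-0.015,"twist":0.31,"fingers":1.0},{"tx":0.03,"ty":0.067,"tz":-0.015,"twist":0.61,"fingers":1.0},{"tx":0.043,"ty":0.1,"tz":-0.015,"twist":0.91,"fingers":1.0},{"tx":0.043,"ty":0.1,"tz":-0.015,"twist":0.91,"fingers":1.0}]}}

```text
clock: 3.4
tcp_pos: [678.6, -17.1, 43.3]
orientation: [-3.141, 0.006, 1.568]
contact_force: [2.0, -3.6, 1.7]
grip_width: 0.6
```

Call:
{"op": "apply_moves", "data": {"motion": [{"tx":-0.005,"ty":0.04,"tz":-0.015,"twist":0.3,"fingers":1.0},{"tx":-0.005,"ty":0.077,"tz":-0.015,"twist":0.6,"fingers":1.0},{"tx":-0.01,"ty":0.113,"tz":-0.015,"twist":0.9,"fingers":1.0},{"tx":-0.01,"ty":0.113,"tz":-0.015,"twist":0.9,"fingers":1.0}]}}

```text
clock: 3.9
tcp_pos: [679.5, 5.1, 43.0]
orientation: [3.136, 0.009, 2.014]
contact_force: [4.4, -2.0, 1.9]
grip_width: 0.3
```

Call:
{"op": "apply_moves", "data": {"motion": [{"tx":-0.02,"ty":0.037,"tz":-0.015,"twist":0.31,"fingers":1.0},{"tx":-0.034,"ty":0.07,"tz":-0.015,"twist":0.61,"fingers":1.0},{"tx":-0.052,"ty":0.1,"tz":-0.015,"twist":0.91,"fingers":1.0},{"tx":-0.052,"ty":0.1,"tz":-0.015,"twist":0.91,"fingers":1.0}]}}

```text
clock: 4.4
tcp_pos: [671.9, 25.1, 42.8]
orientation: [3.131, 0.014, 2.465]
contact_force: [4.6, -1.0, 2.6]
grip_width: 0.1
```

Call:
{"op": "apply_moves", "data": {"motion": [{"tx":-0.034,"ty":0.03,"tz":-0.015,"twist":0.31,"fingers":1.0},{"tx":-0.062,"ty":0.055,"tz":-0.015,"twist":0.61,"fingers":1.0},{"tx":-0.095,"ty":0.075,"tz":-0.015,"twist":0.91,"fingers":1.0},{"tx":-0.095,"ty":0.075,"tz":-0.015,"twist":0.91,"fingers":1.0}]}}

```text
clock: 4.9
tcp_pos: [655.4, 40.4, 42.4]
orientation: [3.129, 0.02, 2.917]
contact_force: [4.8, 0.6, 2.8]
grip_width: 0.4
```

```bash
python3 - <<'E'
from h import *
o=env.observe(); print(o["tcp_pos"],o["contact_force"],o["clock"])
im=env.snapshot("scene"); g=cv2.resize(im[130:280,210:410],None,fx=4,fy=4,interpolation=cv2.INTER_CUBIC)
cv2.imwrite("pics/s2.png",np.clip(g*1.5,0,255).astype(np.uint8))
E
```

```text
[655.38978083  40.43605657  42.38303231] [4.79872306 0.64329771 2.83449636] 4.9
```

View pics/s2.png

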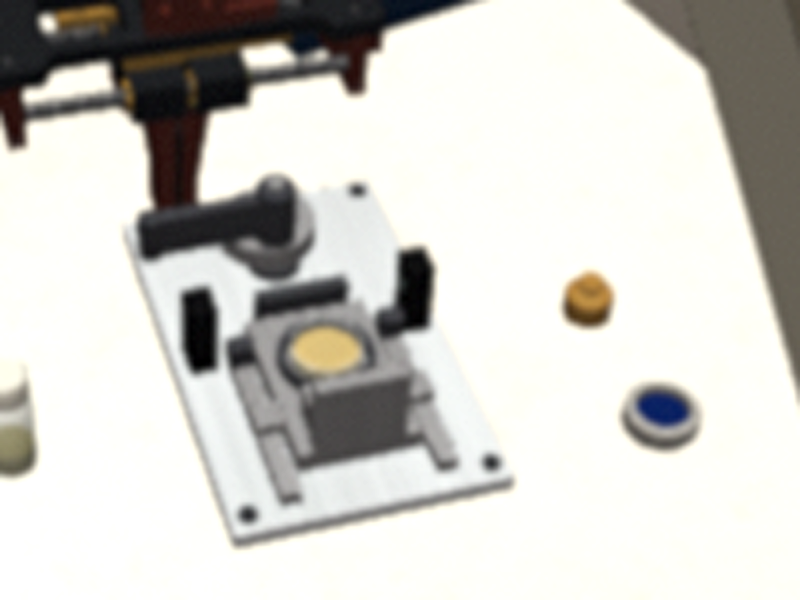

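The lever, from the hub (275,200) to its end (150,235), now lies squarely to the stage's left. The slide is still back and the dish is in its nest. I retreat and check from the top.

Call:
{"op": "apply_moves", "data": {"motion": [{"tx":0.1,"ty":0.0,"tz":0.0,"twist":0.0,"fingers":1.0},{"tx":0.1,"ty":0.0,"tz":0.45,"twist":0.0,"fingers":1.0},{"tx":0.1,"ty":0.0,"tz":0.45,"twist":0.0,"fingers":1.0}]}}

```text
clock: 5.32
tcp_pos: [675.8, 40.0, 134.8]
orientation: [3.128, 0.02, 2.912]
contact_force: [0.5, 0.6, 0.3]
grip_width: 0.4
```

Call:
{"op": "apply_moves", "data": {"motion": [{"tx":-1.0,"ty":-0.02,"tz":0.0,"twist":0.0,"fingers":1.0},{"tx":-1.0,"ty":-0.02,"tz":0.0,"twist":0.0,"fingers":1.0},{"tx":-1.0,"ty":-0.02,"tz":0.0,"twist":0.0,"fingers":1.0},{"tx":-1.0,"ty":-0.02,"tz":0.0,"twist":0.0,"fingers":1.0},{"tx":-1.0,"ty":-0.02,"tz":0.0,"twist":0.0,"fingers":1.0}]}}

```text
clock: 5.95
tcp_pos: [475.8, 35.9, 135.4]
orientation: [3.128, 0.021, 2.909]
contact_force: [-0.4, 0.5, 1.5]
grip_width: 0.8
```

```bash
python3 - <<'E'
from h import *
o=env.observe(); print(o["tcp_pos"],o["orientation"],o["clock"])
im=env.snapshot("top"); c=im[145:275,190:365]
cv2.imwrite("pics/t3.png",np.clip(cv2.resize(c,None,fx=4.5,fy=4.5,interpolation=cv2.INTER_CUBIC)*1.6,0,255).astype(np.uint8))
E
```

```text
[475.8372506   35.93809699 135.41842693] [3.12798504 0.02086288 2.90926894] 5.95
```

View pics/t3.png

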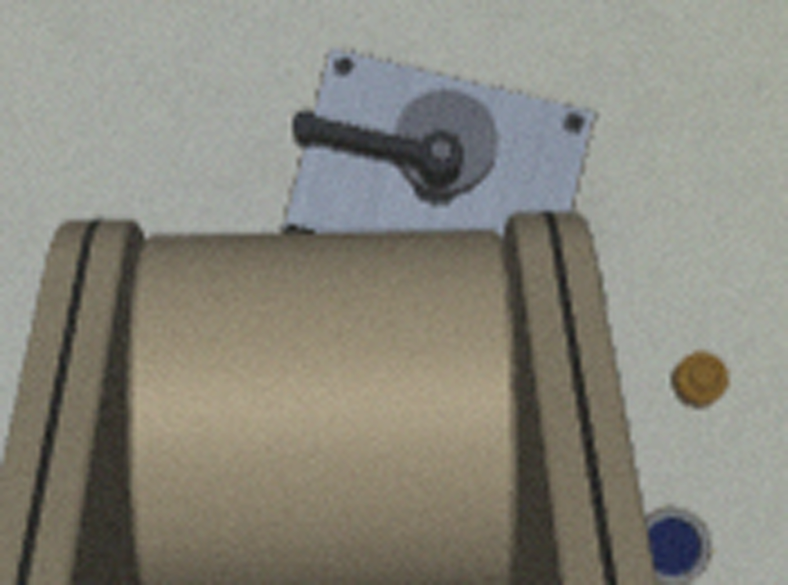

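The lever runs from (440,147) to (305,127), within about 0.1 rad of the plate edge direction, so the cam is good. Next I go down behind the push plate.

Call:
{"op": "apply_moves", "data": {"motion": [{"tx":-0.08,"ty":0.0,"tz":-0.1,"twist":0.0,"fingers":1.0},{"tx":-0.08,"ty":0.0,"tz":-0.46,"twist":0.0,"fingers":1.0},{"tx":-0.08,"ty":0.0,"tz":-0.46,"twist":0.0,"fingers":1.0},{"tx":-0.08,"ty":0.0,"tz":-0.46,"twist":0.0,"fingers":1.0}]}}

```text
clock: 6.5
tcp_pos: [462.2, 36.0, 43.5]
orientation: [3.128, 0.021, 2.909]
contact_force: [-0.6, 1.1, 0.9]
grip_width: 0.1
```

```bash
python3 - <<'E'
from h import *
o=env.observe(); print(o["tcp_pos"],o["orientation"],o["clock"])
im=env.snapshot("scene"); g=cv2.resize(im[130:280,210:410],None,fx=4,fy=4,interpolation=cv2.INTER_CUBIC)
cv2.imwrite("pics/s4.png",np.clip(g*1.5,0,255).astype(np.uint8))
E
```

```text
[462.19873875  35.98870294  43.46298409] [3.12790029 0.02124817 2.90921818] 6.5
```

View pics/s4.png

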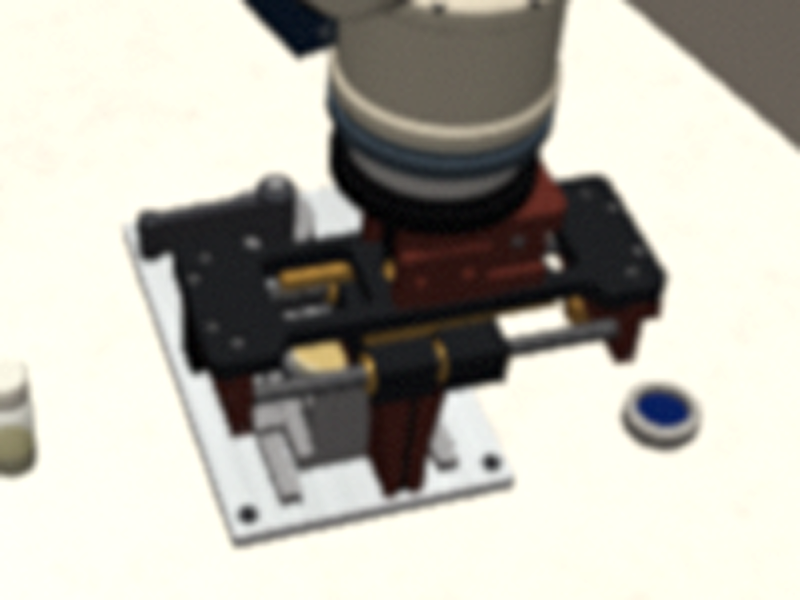

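The closed fingers (405,480) stand behind the push plate. I push along the stage's x axis in small steps.

Call:
{"op": "apply_moves", "data": {"motion": [{"tx":0.024,"ty":-0.005,"tz":0.0,"twist":0.0,"fingers":1.0},{"tx":0.049,"ty":-0.011,"tz":0.0,"twist":0.0,"fingers":1.0},{"tx":0.068,"ty":-0.015,"tz":0.0,"twist":0.0,"fingers":1.0},{"tx":0.088,"ty":-0.02,"tz":0.0,"twist":0.0,"fingers":1.0},{"tx":0.107,"ty":-0.024,"tz":0.0,"twist":0.0,"fingers":1.0},{"tx":0.127,"ty":-0.028,"tz":0.0,"twist":0.0,"fingers":1.0},{"tx":0.146,"ty":-0.033,"tz":0.0,"twist":0.0,"fingers":1.0}]}}

```text
clock: 7.42
tcp_pos: [491.6, 29.5, 44.2]
orientation: [3.128, 0.022, 2.909]
contact_force: [-2.3, 0.5, 1.7]
grip_width: 0.3
```

Call:
{"op": "apply_moves", "data": {"motion": [{"tx":0.015,"ty":-0.003,"tz":0.0,"twist":0.0,"fingers":1.0},{"tx":0.03,"ty":-0.007,"tz":0.0,"twist":0.0,"fingers":1.0},{"tx":0.045,"ty":-0.01,"tz":0.0,"twist":0.0,"fingers":1.0},{"tx":0.06,"ty":-0.013,"tz":0.0,"twist":0.0,"fingers":1.0}]}}

```text
clock: 7.92
tcp_pos: [503.6, 26.8, 44.1]
orientation: [3.128, 0.022, 2.909]
contact_force: [-2.1, -0.5, 1.5]
grip_width: 0.4
```

Call:
{"op": "apply_moves", "data": {"motion": [{"tx":0.01,"ty":-0.002,"tz":0.0,"twist":0.0,"fingers":1.0},{"tx":0.02,"ty":-0.004,"tz":0.0,"twist":0.0,"fingers":1.0}]}}

```text
clock: 8.18
tcp_pos: [507.6, 25.8, 44.1]
orientation: [3.128, 0.021, 2.909]
contact_force: [-1.9, -1.0, 1.5]
grip_width: 1.0
```

Call:
{"op": "apply_moves", "data": {"motion": [{"tx":0.01,"ty":-0.002,"tz":0.0,"twist":0.0,"fingers":1.0},{"tx":0.015,"ty":-0.003,"tz":0.0,"twist":0.0,"fingers":1.0}]}}

```text
clock: 8.43
tcp_pos: [510.7, 25.2, 44.1]
orientation: [3.128, 0.021, 2.909]
contact_force: [-2.2, -0.9, 1.4]
grip_width: 0.4
```

Call:
{"op": "apply_moves", "data": {"motion": [{"tx":0.01,"ty":-0.002,"tz":0.0,"twist":0.0,"fingers":1.0},{"tx":0.015,"ty":-0.003,"tz":0.0,"twist":0.0,"fingers":1.0}]}}

```text
clock: 8.68
tcp_pos: [513.8, 24.4, 44.1]
orientation: [3.128, 0.021, 2.909]
contact_force: [-2.3, -0.9, 0.5]
grip_width: 0.5
```

Call:
{"op": "apply_moves", "data": {"motion": [{"tx":0.01,"ty":-0.002,"tz":0.0,"twist":0.0,"fingers":1.0},{"tx":0.01,"ty":-0.002,"tz":0.0,"twist":0.0,"fingers":1.0}]}}

```text
clock: 8.93
tcp_pos: [515.0, 24.2, 44.0]
orientation: [3.128, 0.02, 2.909]
contact_force: [-4.7, 0.1, 3.7]
grip_width: 0.6
```

Force is rising, so I press slightly further.

Call:
{"op": "apply_moves", "data": {"motion": [{"tx":0.01,"ty":-0.002,"tz":0.0,"twist":0.0,"fingers":1.0},{"tx":0.01,"ty":-0.002,"tz":0.0,"twist":0.0,"fingers":1.0},{"tx":0.01,"ty":-0.002,"tz":0.0,"twist":0.0,"fingers":1.0}]}}

```text
clock: 9.3
tcp_pos: [515.1, 24.1, 43.9]
orientation: [3.129, 0.016, 2.909]
contact_force: [-8.6, 2.3, 7.3]
grip_width: 0.7
```

It has stopped against something firm: the rear face is now about 29 mm from where it started. I back off, lift clear and check.

Call:
{"op": "apply_moves", "data": {"motion": [{"tx":-0.1,"ty":0.02,"tz":0.0,"twist":0.0,"fingers":1.0},{"tx":-0.2,"ty":0.04,"tz":0.0,"twist":0.0,"fingers":1.0},{"tx":-0.25,"ty":0.05,"tz":0.3,"twist":0.0,"fingers":1.0},{"tx":-0.25,"ty":0.05,"tz":0.6,"twist":0.0,"fingers":1.0},{"tx":-0.25,"ty":0.05,"tz":0.8,"twist":0.0,"fingers":1.0}]}}

```text
clock: 9.93
tcp_pos: [466.8, 34.3, 206.9]
orientation: [3.127, 0.021, 2.909]
contact_force: [0.0, 0.8, 0.8]
grip_width: 0.5
```

Call:
{"op": "apply_moves", "data": {"motion": [{"tx":0.0,"ty":-1.0,"tz":0.0,"twist":0.0,"fingers":1.0},{"tx":0.0,"ty":-1.0,"tz":0.0,"twist":0.0,"fingers":1.0},{"tx":0.0,"ty":-1.0,"tz":0.0,"twist":0.0,"fingers":1.0},{"tx":0.0,"ty":-1.0,"tz":0.0,"twist":0.0,"fingers":1.0},{"tx":0.0,"ty":-1.0,"tz":0.0,"twist":0.0,"fingers":1.0},{"tx":0.0,"ty":-1.0,"tz":0.0,"twist":0.0,"fingers":1.0}]}}

```text
clock: 10.68
tcp_pos: [466.9, -164.6, 206.8]
orientation: [3.127, 0.021, 2.91]
contact_force: [-0.4, -0.6, -0.0]
grip_width: 0.7
```

```bash
python3 - <<'E'
from h import *
o=env.observe(); print(o["tcp_pos"],o["contact_force"],o["clock"])
im=env.snapshot("top"); c=im[145:275,190:365]
cv2.imwrite("pics/t5.png",np.clip(cv2.resize(c,None,fx=4.5,fy=4.5,interpolation=cv2.INTER_CUBIC)*1.6,0,255).astype(np.uint8))
E
```

```text
[ 466.86942307 -164.55971838  206.81551224] [-0.42123057 -0.57886737 -0.00639869] 10.675
```

View pics/t5.png

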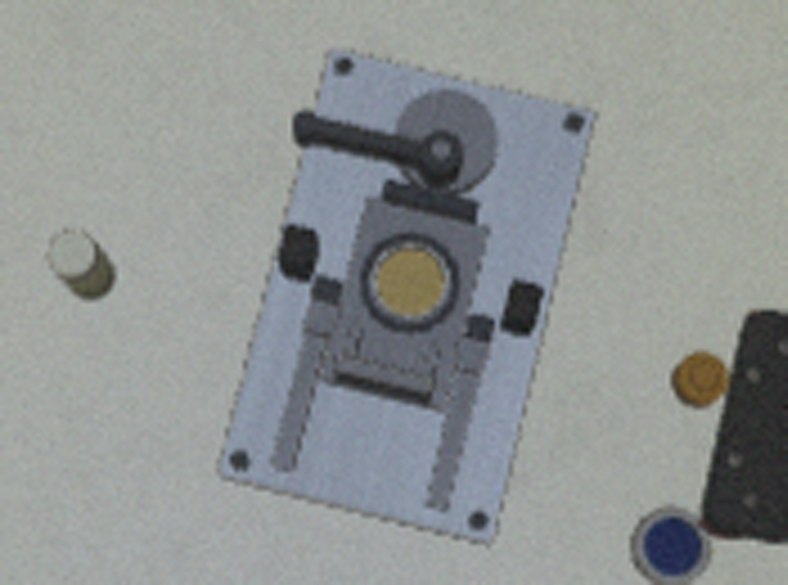

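The dish is centred in the nest and has moved from (395,341) to (410,282), about 28 mm. The lever is unchanged, and the vial, weight and ring are in place. I hand in.

```bash
python3 - <<'E'
from h import *
print((onz("top",crop([[395,341],[410,282]]),35)).round(1)); print(np.linalg.norm(np.diff(onz("top",crop([[395,341],[410,282]]),35),axis=0)))
print(env.sign_off())
E
```

```text
[[548.7  17.1  35. ]
 [575.7  10.9  35. ]]
27.76574241251304
the job is handed in; nothing more can be done
None
```

I pushed the cam's lever round counter-clockwise with the shut fingertips until it pointed squarely to the stage's left. Then I pushed the slide forward by its rear plate until it stopped firmly, at about 9 N, and backed the gripper clear. I handed the job in after about 10.7 s of robot time.

**Last checks:**
- **Cam:** judged by eye in the top view, the lever is within about 0.1 rad of target.
- **Slide:** the dish's shift between the top pictures gives 27.8 mm of travel. The fingertip position when it stopped gives about 29 mm. Both readings are good to about 2 mm and fit the full 28 mm.
- **Dish:** it is centred in its nest, and the fingers stayed behind the push plate.
- **Things beside the stage:** the vial, weight and ring show no movement in the last picture, and the gripper is touching nothing.

No check failed. My first two move calls were refused as invalid input and moved nothing; giving every field in each row fixed it.

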